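Close the filled citron chest

TASK

Two small wooden chests stand with their lids propped open by locked folding stays. On the chest that holds the fruit, press the stay's knee down to break the lock, then lower that lid until it is fully closed. Leave the empty chest's lid standing open.

Things in the scene. Friction and masses are not known exactly. Their poses are not given: they have to be found in the camera images.
- chest: Fixed open wooden box with six citrons in it (its twin is empty): 190 mm front to hinge (x), 200 mm wide (y), rim 110 mm high. Origin: underside centre. +x to the hinge side, -x to the front, +y to the wall with the stay (towards the robot). Stay: two flat steel strips just outside that wall, from a pivot near the front (x -80, z 98 mm) up to the lid's side edge.
- chest_pad (a point): Centre of the round steel pad at the knee of the filled chest's stay: radius 12, length 30 mm along chest y; locked, it is at chest x -16, y 126, z 143 mm, 5 mm over centre. It needs a few N down and moves on an 79 mm arc about the stay's wall pivot, so also towards +x; 15 to 25 mm down it is well broken. It folds on down as the lid shuts. Axes turn with the lower strip.
- chest_lid (a joint): Filled chest's lid, rad: 0 = propped 82 deg up (start), 1.431 = shut. Hinge line along chest y at x 95, z 110 mm; slab 190 mm deep, 200 wide, 10 thick; top edge 300 mm high at start, top face 120 mm high when shut. Push its outer face to -x and down. Locked, it cannot go down; with the stay broken it stays where left (stiff hinge) and needs 2 to 6 N.
- spare_lid (a joint): Lid hinge of the empty chest (same make, about the same way round), rad: 0 = propped open as at the start, 1.431 = shut. To be left open.

How it is judged:
By the outcome, as a careful person would: the job done as asked, in the order asked, and still so for the second after the job is handed in, with the robot touching nothing.
It also fails if it takes over 48 s, if anything falls off the work surface, if the arm or the gripper's body presses on something with over 40 N, if the wrist force passes 120 N, or if a joint passes its speed limit or range.

ROBOT

A 6-joint arm with a two-finger parallel gripper is mounted at the origin on the work surface. World frame = base frame: x ahead of the robot, y to its left, z up, the work surface at z = 0. Lengths are in m, angles in rad, forces in N, time in s.
With the tool pointing down it reaches from about 0.375 to 0.9 m from the base axis. Payload 3.1 kg.
Tool frame: the origin (TCP) lies at the very end of the fingers, on their centre line; the grasp point (between the pads) lies 19 mm behind it; z points along the fingers, y is the line along which they close (so a half turn about z gives the same grasp; the last joint's range is limited). The gripper opens to 87 mm and grips with 3 to 60 N. Pads are 19 mm wide; open, the fingers measure 117 mm over their backs; the gripper's body (75 mm by 190 mm) begins 51 mm behind the grasp point.
Start: joints at [0.931, 0.527, 1.433, -0, 1.181, -0.178], TCP at [0.278, 0.56, 0.223] pointing down, gripper open.
Joint ranges: [-3.08, 3.08], [-0.75, 2.2], [0.22, 2.44], [-1.43, 4.57], [0, 2.65], [-2.85, 2.85]. Speed limits (rad/s): [2.79, 2.79, 3.14, 3.14, 3.14, 3.14].

INTERFACE

Orientations are given as a unit quaternion [x, y, z, w].
In Python, from rig import status, viewer, robot gives the robot as it stands.
- The arm moves only by the tool arm_command, never from a script. Its arguments are lists of equal length, an entry for each row: "delta_rot": the turn, a rotation vector about the tool's x, y, z in degrees, a list of three; "delta_pos": the shift along the tool's x, y, z in m, a list of three; "gripper": the closure, from -1 (fully open) to 1 (shut). In form: {"delta_rot": [[rx, ry, rz], ...], "delta_pos": [[dx, dy, dz], ...], "gripper": [gripper, ...]}. A call has 1 to 12 rows; each row is the pose to reach, as a shift and turn from the pose commanded when the call began, along the tool's axes at that moment; what a row does not reach only later rows make up. A row lasts 1/12 s, in which the tool goes at most 41.7 mm and 7.16 degrees, less where a joint would pass 70% of its speed; a pose out of reach is approached as far as the arm can. A call with a gripper value outside its range is refused whole. The fingers move at their own pace and stop on an object; "grip_force" is the grip in N (left out, the last holds). Time passes only in rows, so rows that repeat a pose let the fingers close. It gives the time, the measured TCP pose, the force, the opening and the grip force at its end, in the units of the state.
- status.get_obs(): the state, without advancing time (a new reading comes with each control period).
- viewer.camera(name): name is "scene" or "side" or "wrist"; returns a dict with "pixels" (384x512x3 uint8, blue, green, red), "fx", "fy", "cx", "cy" (pixels), "k1" (the pictures are not rectified: a ray, as slopes to the right and down, at radius r is drawn at 1 + k1 r^2 times it, then the intrinsics apply), "pose" (4x4, takes a point from camera to world coordinates); the wrist camera has in their place "mount" (4x4, takes a point from camera to tool coordinates, whose origin is the TCP and whose axes are the flange's). Camera axes: x right, y down, z forward; pixel columns grow to the right and rows downward; lengths in m; the calibration is good to about 2 mm. A picture is of the moment at which its call begins: read the wrist's pose just before it. There is no depth.
- robot.hand_in(): hands the job in; it is judged then, once.
The state is a dict: "time": time; "q": joint angles; "joint_velocities": joint speeds; "joint_torque": joint torques, N m; "position": TCP position; "tool_rot": TCP orientation; "ft_force": force on the tool from outside, world axes, zero at the start; "moment": the same for the moment, N m; "grip_width": finger opening in m; "grip_force": force on a finger pad.
Only numpy, scipy, OpenCV 4.12 (cv2) and the standard library are available. Lean on these libraries where they do the work, as an engineer would, in place of code of your own. Each camera call takes 0.05 s, during which the arm holds its last target. There are 200 camera calls.

## Working session

There is one attempt and no reset: what is moved stays moved. The work goes in short steps, Python scripts to look and compute and a tool call to move; the robot and the scene stay as the last step left them, time stands still between calls to the robot, and variables do not carry over. Pictures are saved under pics/ and viewed, at most 10 in all, crops included, and the job is handed in when it is done.

Besides the shell and the picture viewer there is one more tool, called after "Emit:" in YAML: its name, and indented under it one key for each argument. arm_command: Moves the arm, as the interface text tells. Its arguments: {"type":"object","properties":{"delta_rot":{"type":"array","items":{"type":"array","items":{"type":"number"}}},"delta_pos":{"type":"array","items":{"type":"array","items":{"type":"number"}}},"gripper":{"type":"array","items":{"type":"number"}},"grip_force":{"type":"number"}},"required":["delta_rot","delta_pos","gripper"]}

```bash
mkdir -p pics; python3 - <<'E'
from rig import status, viewer, robot
import cv2,numpy as np,pickle
d={}
for n in ["scene","side","wrist"]:
    o=status.get_obs(); c=viewer.camera(n); c["obs"]=o; d[n]=c
    print(n,{k:np.round(v,4).tolist() for k,v in c.items() if k not in("pixels","obs")})
    cv2.imwrite(f"pics/{n}0.png",c["pixels"])
pickle.dump(d,open("cam0.pkl","wb"))
print(o)
E
```

```text
scene {'fx': 433.3001, 'fy': 433.3001, 'cx': 260.4432, 'cy': 194.2089, 'k1': -0.0431, 'pose': [[0.8032, 0.461, -0.3773, 0.9477], [0.5957, -0.617, 0.5142, -0.5031], [0.0042, -0.6378, -0.7702, 0.9065], [0.0, 0.0, 0.0, 1.0]]}
side {'fx': 467.6606, 'fy': 467.6606, 'cx': 255.6547, 'cy': 193.9537, 'k1': 0.0678, 'pose': [[0.0342, 0.7928, -0.6085, 1.2149], [0.9994, -0.0278, 0.02, -0.0042], [-0.0011, -0.6089, -0.7933, 1.002], [0.0, 0.0, 0.0, 1.0]]}
wrist {'fx': 333.7974, 'fy': 333.7974, 'cx': 252.8078, 'cy': 189.0629, 'k1': 0.0266, 'mount': [[-0.0005, -0.9706, -0.2409, 0.0649], [1.0, -0.0006, 0.0003, 0.0003], [-0.0004, -0.2409, 0.9706, -0.1629], [0.0, 0.0, 0.0, 1.0]]}
{'time': 0.1, 'q': array([ 9.31514750e-01,  5.28368617e-01,  1.43379385e+00, -4.23282594e-05,
        1.18139470e+00, -1.78525752e-01]), 'joint_velocities': array([ 1.01910729e-03, -1.09863789e-04, -4.07674094e-03,  4.53628308e-04,
       -3.46528257e-04, -5.02099084e-05]), 'joint_torque': array([-4.18750278e-04, -4.40983558e+01, -1.77150053e+01,  6.34846115e-02,
        5.33974066e-02, -4.71432259e-05]), 'position': array([0.27748313, 0.5592766 , 0.22166605]), 'tool_rot': array([ 2.28337517e-01,  9.73581539e-01, -9.09057607e-04, -3.72590130e-04]), 'ft_force': array([ 0.11190658,  0.4253064 , -0.31348834]), 'moment': array([-0.00161876, -0.00885783,  0.00605456]), 'grip_force': 0.0, 'grip_width': 0.08683767930358592}
```

View pics/scene0.png

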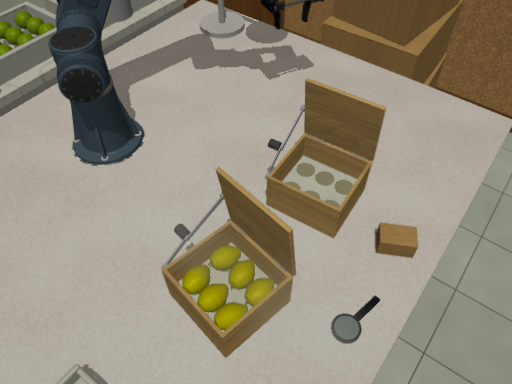

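View pics/side0.png

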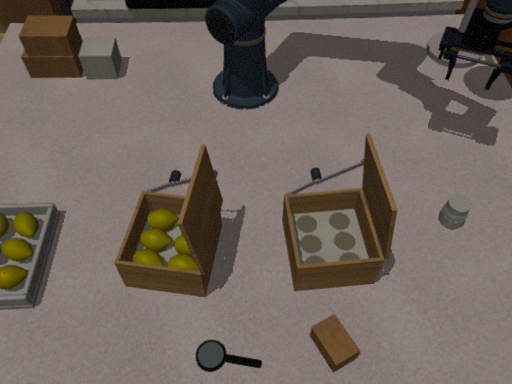

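The filled chest is the nearer one in the scene view (about (230,280)) and the left one in the side view (about (175,235)). Its lid hinges on the world +y side and its pad faces the robot, at scene (182,231) and side (175,176). I'll enlarge both to pick corners.

```bash
python3 - <<'E'
import cv2,pickle,numpy as np
d=pickle.load(open("cam0.pkl","rb"))
a=d["scene"]["pixels"][165:355,150:310]; b=d["side"]["pixels"][140:300,110:240]
a=cv2.resize(a,None,fx=3,fy=3,interpolation=cv2.INTER_CUBIC);b=cv2.resize(b,None,fx=3,fy=3,interpolation=cv2.INTER_CUBIC)
a=a[:570]; b=b[:,:310] if 0 else b
c=np.zeros((570,480+320,3),np.uint8); c[:,:480]=a; c[:480,480:]=b[:,:320]
cv2.imwrite("pics/crop.png",c)
E
```

```text
(no output)
```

View pics/crop.png

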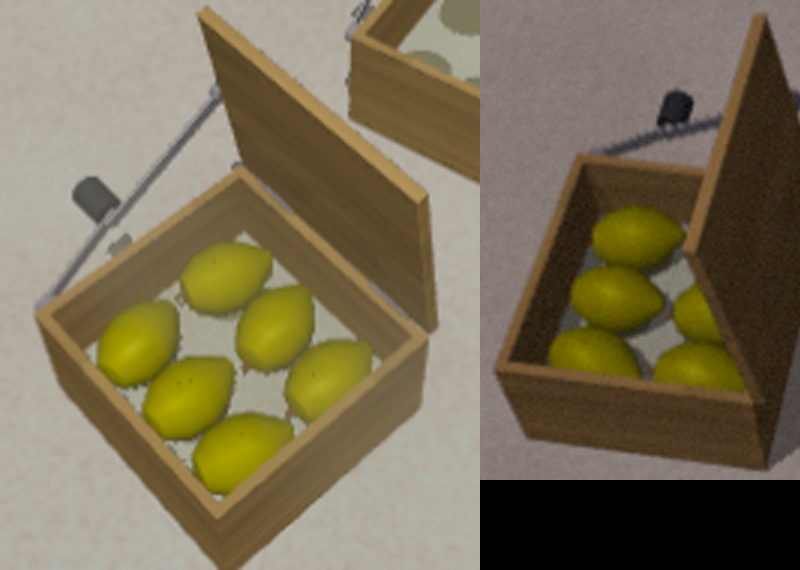

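The crop shows the rim corners, the far lid edge and the pad, at crop (95,199) and (676,109). Next I fit x, y and yaw to these picks.

```bash
cat > h.py <<'E'
import numpy as np
from scipy.spatial.transform import Rotation as R
def proj(c,P):
    T=np.linalg.inv(c["pose"]); p=P@T[:3,:3].T+T[:3,3]; s=p[:,:2]/p[:,2:]
    s=s*(1+c["k1"]*(s**2).sum(1,keepdims=True))
    return s*[c["fx"],c["fy"]]+[c["cx"],c["cy"]]
def c2w(v,P):
    return np.asarray(P)/1000@R.from_euler("z",v[2]).as_matrix().T+[v[0],v[1],0]
E
python3 - <<'E'
import pickle
from h import *
from scipy.optimize import least_squares
d=pickle.load(open("cam0.pkl","rb"))
S=[((-95,100,110),38,312),((-95,-100,110),219,518),((95,-100,110),427,335),((95,100,110),240,170),((-16,126,143),95,199),((-95,-100,0),228,570)]
D=[((-95,100,110),582,155),((-95,-100,110),497,371),((-95,-100,0),527,438),((95,-100,0),767,468),((-16,126,143),676,109)]
PS=[s[0] for s in S];uS=np.array([s[1:] for s in S])/3+[150,165]
PD=[s[0] for s in D];uD=(np.array([s[1:] for s in D])-[480,0])/3+[110,140]
f=lambda v:np.r_[(proj(d["scene"],c2w(v,PS))-uS).ravel(),(proj(d["side"],c2w(v,PD))-uD).ravel()]
r=least_squares(f,[0.6,-0.15,1.57],loss="soft_l1"); v=r.x
print(v,np.degrees(v[2])); print(f(v).reshape(-1,2).round(1).tolist())
np.save("v.npy",v)
for n,P in dict(pad=(-16,126,143),lidtop=(79,0,300),hinge=(95,0,110),pivot=(-80,126,98)).items(): print(n,c2w(v,[P]).round(4))
a=d["scene"]["obs"];print(R.from_quat(a["tool_rot"]).as_matrix().round(3))
E
```

```text
[ 0.62586275 -0.18067356  1.39335123] 79.8331449985428
[[-1.2, -1.2], [0.1, -1.9], [0.9, -1.9], [0.1, -3.6], [0.5, -1.1], [0.4, 0.9], [-2.6, -1.1], [-1.7, -0.3], [-0.4, 0.6], [-0.3, 1.0], [-1.1, 0.9]]
pad [[ 0.499  -0.1742  0.143 ]]
lidtop [[ 0.6398 -0.1029  0.3   ]]
hinge [[ 0.6426 -0.0872  0.11  ]]
pivot [[ 0.4877 -0.2372  0.098 ]]
[[-0.896  0.445 -0.001]
 [ 0.445  0.896 -0.002]
 [ 0.    -0.002 -1.   ]]
```

```bash
cat > go.py <<'E'
# usage: go.py x y z(mm, chest) tilt(deg) : deltas from measured pose
import sys
from h import *
from rig import status
v=np.load("v.npy"); o=status.get_obs()
a=list(map(float,sys.argv[1:])); R0=R.from_quat(o["tool_rot"])
cx=np.array([np.cos(v[2]),np.sin(v[2]),0]); zt=np.array([0,0,-1.])
Rt=R.from_matrix(np.c_[cx,np.cross(zt,cx),zt])*R.from_euler("y",a[3],degrees=True)
t=c2w(v,[a[:3]])[0]
now=R.from_euler("z",-v[2]).apply(o["position"]-[v[0],v[1],0])*1000
print("t",round(o["time"],2),"chest mm",now.round(1),"F",o["ft_force"].round(1),"target w",t.round(3))
print("dpos",R0.inv().apply(t-o["position"]).round(4),"drot",np.degrees((R0.inv()*Rt).as_rotvec()).round(1),"lift0.18",R0.inv().apply([0,0,.18]).round(3))
E
python3 go.py -30 128 400 0
```

```text
t 0.15 chest mm [666.9 473.5 221.8] F [ 0.7 -0.4  0.3] target w [ 0.495 -0.188  0.4  ]
dpos [-0.5265 -0.5729 -0.1774] drot [-0.1  0.  73.8] lift0.18 [ 0.   -0.   -0.18]
```

Emit:
arm_command:
  delta_rot:
    - [0,0,0]
    - [0,0,0]
    - [0,0,0]
    - [0,0,0]
    - [0,0,0]
    - [0,0,74]
    - [0,0,74]
    - [0,0,74]
    - [0,0,74]
    - [0,0,74]
    - [0,0,74]
    - [0,0,74]
  delta_pos:
    - [0,0,-0.18]
    - [0,0,-0.18]
    - [0,0,-0.18]
    - [0,0,-0.18]
    - [0,0,-0.18]
    - [-0.526,-0.573,-0.18]
    - [-0.526,-0.573,-0.18]
    - [-0.526,-0.573,-0.18]
    - [-0.526,-0.573,-0.18]
    - [-0.526,-0.573,-0.18]
    - [-0.526,-0.573,-0.18]
    - [-0.526,-0.573,-0.18]
  gripper: [1,1,1,1,1,1,1,1,1,1,1,1]
  grip_force: 10

```text
time: 1.15
position: [0.3587, 0.2777, 0.4024]
tool_rot: [0.621, 0.783, -0.0, 0.0]
ft_force: [0.6, -0.9, 0.6]
grip_width: 0.015
grip_force: 0.0
```

```bash
python3 go.py -30 128 400 0;python3 go.py -30 128 300 20
```

```text
t 1.15 chest mm [404.1 343.9 402.4] F [ 0.6 -0.9  0.6] target w [ 0.495 -0.188  0.4  ]
dpos [-0.4841  0.0264  0.0025] drot [-0.   0.  23.3] lift0.18 [-0.   -0.   -0.18]
t 1.15 chest mm [404.1 343.9 402.4] F [ 0.6 -0.9  0.6] target w [ 0.495 -0.188  0.3  ]
dpos [-0.484   0.0264  0.1025] drot [-4.1 19.7 23.1] lift0.18 [-0.   -0.   -0.18]
```

Emit:
arm_command:
  delta_rot:
    - [-4,20,23]
    - [-4,20,23]
    - [-4,20,23]
    - [-4,20,23]
    - [-4,20,23]
    - [-4,20,23]
    - [-4,20,23]
    - [-4,20,23]
    - [-4,20,23]
    - [-4,20,23]
    - [-4,20,23]
    - [-4,20,23]
  delta_pos:
    - [-0.47,0.026,0]
    - [-0.47,0.026,0]
    - [-0.47,0.026,0]
    - [-0.47,0.026,0]
    - [-0.47,0.026,0]
    - [-0.47,0.026,0]
    - [-0.47,0.026,0]
    - [-0.47,0.026,0]
    - [-0.47,0.026,0]
    - [-0.47,0.026,0]
    - [-0.47,0.026,0]
    - [-0.47,0.026,0]
  gripper: [1,1,1,1,1,1,1,1,1,1,1,1]

```text
time: 2.15
position: [0.4951, -0.1773, 0.4013]
tool_rot: [0.755, 0.633, 0.133, -0.113]
ft_force: [0.0, 0.2, -0.6]
grip_width: 0.0007
grip_force: 0.0
```

```bash
python3 go.py -30 128 190 20; python3 go.py -20 128 165 20
```

```text
t 2.15 chest mm [-19.7 129.3 401.3] F [ 0.   0.2 -0.6] target w [ 0.495 -0.188  0.19 ]
dpos [-0.0823  0.0015  0.1948] drot [-0.1 -0.1  0.1] lift0.18 [ 0.062 -0.    -0.169]
t 2.15 chest mm [-19.7 129.3 401.3] F [ 0.   0.2 -0.6] target w [ 0.496 -0.178  0.165]
dpos [-0.0815  0.0016  0.2218] drot [-0.1 -0.1  0.1] lift0.18 [ 0.062 -0.    -0.169]
```

Emit:
arm_command:
  delta_rot:
    - [0,0,0]
    - [0,0,0]
    - [0,0,0]
    - [0,0,0]
    - [0,0,0]
    - [0,0,0]
    - [0,0,0]
  delta_pos:
    - [-0.082,0.0015,0.195]
    - [-0.082,0.0015,0.195]
    - [-0.082,0.0015,0.195]
    - [-0.082,0.0015,0.195]
    - [-0.082,0.0015,0.195]
    - [-0.082,0.0015,0.195]
    - [-0.082,0.0015,0.195]
  gripper: [1,1,1,1,1,1,1]

```text
time: 2.73
position: [0.4919, -0.1794, 0.1896]
tool_rot: [0.753, 0.634, 0.134, -0.117]
ft_force: [-0.3, 0.1, 0.3]
grip_width: 0.0003
grip_force: 0.0
```

```bash
python3 go.py -20 128 155 20; python3 - <<'E'
from rig import viewer
import cv2,numpy as np
a=viewer.camera("scene")["pixels"][130:330,110:310];b=viewer.camera("wrist")["pixels"]
cv2.imwrite("pics/p1.png",np.hstack([cv2.resize(a,(400,400)),cv2.resize(b,(400,300))[:300] if 0 else cv2.copyMakeBorder(cv2.resize(b,(400,300)),0,100,0,0,0)]))
E
```

```text
t 2.73 chest mm [-22.4 132.1 189.6] F [-0.3  0.1  0.3] target w [ 0.496 -0.178  0.155]
dpos [-0.0099  0.0043  0.0332] drot [-0.5 -0.5  0.2] lift0.18 [ 0.063 -0.001 -0.169]
```

View pics/p1.png

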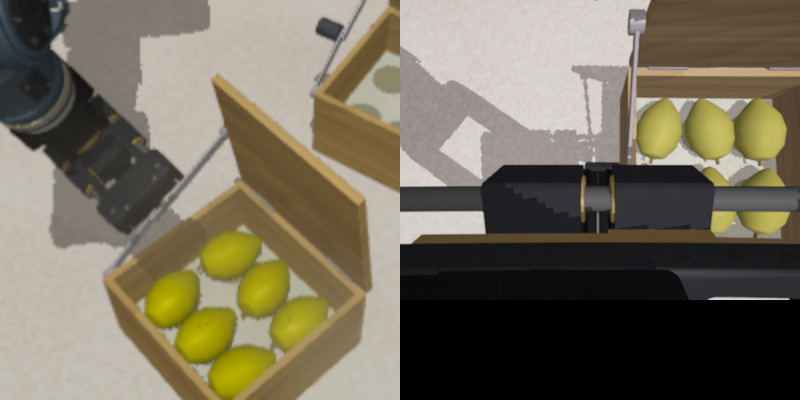

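The fingers stand over the pad just outside the wall, with tips at about wrist-crop (598,200). The strips run to the right of them at about column 635, and nothing has touched. I'll press along the arc.

Emit:
arm_command:
  delta_rot:
    - [0,0,0]
    - [0,0,0]
    - [0,0,0]
    - [0,0,0]
    - [0,0,0]
    - [0,0,0]
    - [0,0,0]
    - [0,0,0]
    - [0,0,0]
    - [0,0,0]
  delta_pos:
    - [-0.006,0.002,0.015]
    - [-0.01,0.002,0.028]
    - [-0.01,0.002,0.033]
    - [-0.009,0.002,0.038]
    - [-0.008,0.002,0.043]
    - [-0.008,0.002,0.048]
    - [-0.007,0.002,0.053]
    - [-0.007,0.002,0.058]
    - [-0.007,0.002,0.061]
    - [-0.007,0.002,0.061]
  gripper: [1,1,1,1,1,1,1,1,1,1]

```text
time: 3.67
position: [0.4983, -0.1665, 0.1321]
tool_rot: [0.753, 0.634, 0.134, -0.113]
ft_force: [-0.5, 0.3, 1.1]
grip_width: 0.0003
grip_force: 0.5
```

```bash
python3 go.py -40 135 230 20; python3 - <<'E'
from rig import viewer
import cv2,numpy as np
a=viewer.camera("scene")["pixels"][130:330,110:310];b=viewer.camera("side")["pixels"][100:300,90:290]
cv2.imwrite("pics/p2.png",np.hstack([cv2.resize(a,(400,400)),cv2.resize(b,(400,400))]))
E
```

```text
t 3.67 chest mm [ -8.5 128.  132.1] F [-0.5  0.3  1.1] target w [ 0.486 -0.196  0.23 ]
dpos [ 0.0044 -0.0072 -0.1027] drot [-0.2 -0.3  0.4] lift0.18 [ 0.062 -0.    -0.169]
```

View pics/p2.png

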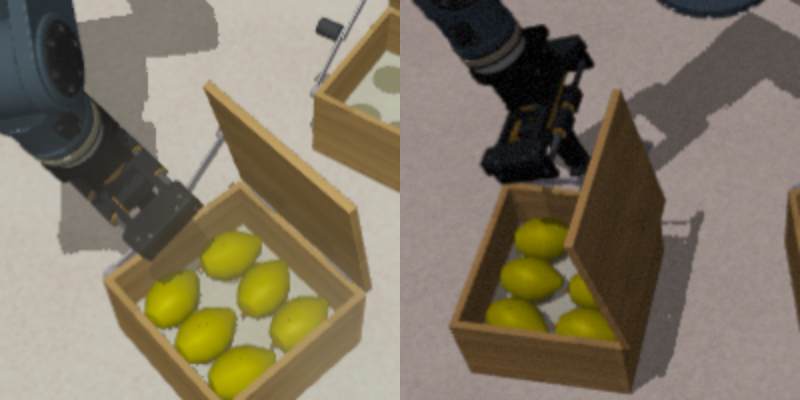

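The lid top has moved from (213,77) to (206,83) in the scene crop and the pad is about 22 mm down at 1 N, so the lock is broken. I'll retract, rise and go round behind the lid.

Emit:
arm_command:
  delta_rot:
    - [0,0,0]
    - [0,0,0]
    - [0,0,0]
    - [0,-20,0]
    - [0,-20,0]
    - [0,-20,0]
    - [0,-20,0]
    - [0,-20,0]
    - [0,-20,0]
    - [0,-20,0]
  delta_pos:
    - [0,0,-0.04]
    - [0,-0.005,-0.08]
    - [0.005,-0.01,-0.11]
    - [0.06,-0.01,-0.29]
    - [0.06,-0.01,-0.29]
    - [0.06,-0.01,-0.29]
    - [0.06,-0.01,-0.29]
    - [0.06,-0.01,-0.29]
    - [0.06,-0.01,-0.29]
    - [0.06,-0.01,-0.29]
  gripper: [1,1,1,1,1,1,1,1,1,1]

```text
time: 4.6
position: [0.4809, -0.209, 0.4257]
tool_rot: [0.765, 0.644, 0.001, -0.0]
ft_force: [-0.1, 0.3, -0.8]
grip_width: 0.0007
grip_force: 0.0
```

```bash
python3 go.py 140 0 400 0;python3 go.py 140 0 262 0
```

```text
t 4.6 chest mm [-53.5 137.7 425.7] F [-0.1  0.3 -0.8] target w [ 0.651 -0.043  0.4  ]
dpos [0.1924 0.1391 0.0263] drot [ 0.1 -0.1  0.4] lift0.18 [ 0.    0.   -0.18]
t 4.6 chest mm [-53.5 137.7 425.7] F [-0.1  0.3 -0.8] target w [ 0.651 -0.043  0.262]
dpos [0.1921 0.139  0.1643] drot [ 0.1 -0.1  0.4] lift0.18 [ 0.    0.   -0.18]
```

Emit:
arm_command:
  delta_rot:
    - [0,0,0]
    - [0,0,0]
    - [0,0,0]
    - [0,0,0]
    - [0,0,0]
    - [0,0,0]
    - [0,0,0]
    - [0,0,0]
    - [0,0,0]
    - [0,0,0]
    - [0,0,0]
    - [0,0,0]
  delta_pos:
    - [0.192,0.139,0]
    - [0.192,0.139,0]
    - [0.192,0.139,0]
    - [0.192,0.139,0]
    - [0.192,0.139,0]
    - [0.192,0.139,0]
    - [0.192,0.139,0.164]
    - [0.192,0.139,0.164]
    - [0.192,0.139,0.164]
    - [0.192,0.139,0.164]
    - [0.192,0.139,0.164]
    - [0.192,0.139,0.164]
  gripper: [1,1,1,1,1,1,1,1,1,1,1,1]

```text
time: 5.6
position: [0.6476, -0.0421, 0.2568]
tool_rot: [0.765, 0.644, -0.002, -0.006]
ft_force: [0.6, -0.2, 0.5]
grip_width: 0.0007
grip_force: 0.0
```

```bash
python3 go.py 140 0 262 0; python3 - <<'E'
import numpy as np
for t in [78,72,66,60,54,48,42,36,30,24,18,12,6,2,0]:
    a=np.radians(t);print(t,(95-150*np.cos(a)+10*np.sin(a)+9.5).round(),(110+150*np.sin(a)+10*np.cos(a)).round())
E
```

```text
t 5.6 chest mm [140.2   3.1 256.8] F [ 0.6 -0.2  0.5] target w [ 0.651 -0.043  0.262]
dpos [-0.0002  0.003  -0.0052] drot [-0.7 -0.3  0.4] lift0.18 [ 0.001 -0.002 -0.18 ]
78 83.0 259.0
72 68.0 256.0
66 53.0 251.0
60 38.0 245.0
54 24.0 237.0
48 12.0 228.0
42 -0.0 218.0
36 -11.0 206.0
30 -20.0 194.0
24 -28.0 180.0
18 -35.0 166.0
12 -40.0 151.0
6 -44.0 136.0
2 -45.0 125.0
0 -46.0 120.0
```

Emit:
arm_command:
  delta_rot:
    - [0,0,0]
    - [0,0,0]
    - [0,0,0]
    - [0,0,0]
    - [0,0,0]
    - [0,0,0]
    - [0,0,0]
    - [0,0,0]
    - [0,0,0]
    - [0,0,0]
    - [0,0,0]
    - [0,0,0]
  delta_pos:
    - [-0.03,0.002,-0.002]
    - [-0.05,0.002,-0.002]
    - [-0.064,0.002,0]
    - [-0.072,0.002,0.001]
    - [-0.08,0.002,0.004]
    - [-0.087,0.002,0.006]
    - [-0.095,0.002,0.009]
    - [-0.102,0.002,0.012]
    - [-0.109,0.002,0.016]
    - [-0.116,0.002,0.02]
    - [-0.122,0.002,0.025]
    - [-0.128,0.002,0.029]
  gripper: [1,1,1,1,1,1,1,1,1,1,1,1]

```text
time: 6.6
position: [0.6298, -0.1694, 0.2304]
tool_rot: [0.765, 0.644, 0.001, -0.003]
ft_force: [-0.1, 0.6, 2.9]
grip_width: 0.0004
grip_force: 1.5
```

```bash
python3 go.py -46 0 120 0; python3 - <<'E'
from rig import viewer
import cv2,numpy as np
a=viewer.camera("scene")["pixels"][80:330,110:410];b=viewer.camera("side")["pixels"][100:300,90:410]
cv2.imwrite("pics/p3.png",np.hstack([cv2.resize(a,(400,333)),cv2.resize(b,(400,333))]))
E
```

```text
t 6.6 chest mm [ 11.8  -1.9 230.4] F [-0.1  0.6  2.9] target w [ 0.618 -0.226  0.12 ]
dpos [-0.0582 -0.0019  0.1102] drot [-0.2 -0.2  0.4] lift0.18 [ 0.001 -0.001 -0.18 ]
```

View pics/p3.png

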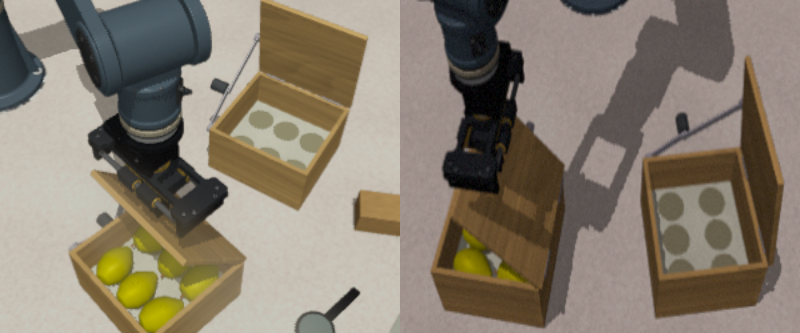

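The lid is about half down, with its free edge near scene crop (93,175), and follows the fingers at 3 N. The spare lid, near (315,50), is untouched. I'll continue along the arc.

Emit:
arm_command:
  delta_rot:
    - [0,0,0]
    - [0,0,0]
    - [0,0,0]
    - [0,0,0]
    - [0,0,0]
    - [0,0,0]
    - [0,0,0]
    - [0,0,0]
    - [0,0,0]
    - [0,0,0]
    - [0,0,0]
    - [0,0,0]
  delta_pos:
    - [-0.006,0,0.006]
    - [-0.012,0,0.012]
    - [-0.018,0,0.018]
    - [-0.023,0,0.024]
    - [-0.028,0,0.03]
    - [-0.032,0,0.036]
    - [-0.036,0,0.043]
    - [-0.04,0,0.05]
    - [-0.044,0,0.057]
    - [-0.047,0,0.064]
    - [-0.05,0,0.072]
    - [-0.052,0,0.079]
  gripper: [1,1,1,1,1,1,1,1,1,1,1,1]

```text
time: 7.7
position: [0.6213, -0.22, 0.1512]
tool_rot: [0.765, 0.644, 0.001, -0.002]
ft_force: [0.1, -0.1, 2.4]
grip_width: 0.0009
grip_force: 0.9
```

```bash
python3 go.py -46 0 120 0
```

```text
t 7.7 chest mm [-39.5  -2.4 151.2] F [ 0.1 -0.1  2.4] target w [ 0.618 -0.226  0.12 ]
dpos [-0.0066 -0.0024  0.0312] drot [-0.1 -0.2  0.4] lift0.18 [ 0.001 -0.    -0.18 ]
```

Emit:
arm_command:
  delta_rot:
    - [0,0,0]
    - [0,0,0]
    - [0,0,0]
    - [0,0,0]
    - [0,0,0]
    - [0,0,0]
    - [0,0,0]
    - [0,0,0]
  delta_pos:
    - [-0.002,0,0.006]
    - [-0.004,0,0.012]
    - [-0.005,0,0.018]
    - [-0.006,0,0.023]
    - [-0.006,0,0.027]
    - [-0.007,0,0.03]
    - [-0.007,0,0.032]
    - [-0.007,0,0.032]
  gripper: [1,1,1,1,1,1,1,1]

```text
time: 8.37
position: [0.6204, -0.2263, 0.1205]
tool_rot: [0.765, 0.644, 0.001, -0.002]
ft_force: [-0.0, 0.6, 1.3]
grip_width: 0.0005
grip_force: 1.1
```

```bash
python3 go.py -46 0 120 0
```

```text
t 8.37 chest mm [-45.9  -2.6 120.5] F [-0.   0.6  1.3] target w [ 0.618 -0.226  0.12 ]
dpos [-0.0001 -0.0026  0.0005] drot [-0.1 -0.2  0.4] lift0.18 [ 0.001 -0.    -0.18 ]
```

Force is still light, so the lid may not be quite seated. I'll press a few mm more.

Emit:
arm_command:
  delta_rot:
    - [0,0,0]
    - [0,0,0]
    - [0,0,0]
    - [0,0,0]
    - [0,0,0]
  delta_pos:
    - [0,0,0.001]
    - [0,0,0.002]
    - [0,0,0.003]
    - [0,0,0.003]
    - [0,0,0.003]
  gripper: [1,1,1,1,1]

```text
time: 8.78
position: [0.6204, -0.2263, 0.1203]
tool_rot: [0.765, 0.645, 0.001, -0.001]
ft_force: [-4.3, 2.5, 13.5]
grip_width: 0.0003
grip_force: 7.2
```

Seated: z stays at 0.120 and the force rises to 13.5 N. I'll retract and look.

Emit:
arm_command:
  delta_rot:
    - [0,0,0]
    - [0,0,0]
    - [0,0,0]
    - [0,0,0]
    - [0,0,0]
    - [0,0,0]
    - [0,0,0]
    - [0,0,0]
  delta_pos:
    - [0,0,-0.02]
    - [0,0,-0.06]
    - [0,0,-0.1]
    - [0,0,-0.14]
    - [0,0,-0.18]
    - [0,0,-0.22]
    - [0,0,-0.25]
    - [0,0,-0.25]
  gripper: [1,1,1,1,1,1,1,1]

```text
time: 9.45
position: [0.6236, -0.2291, 0.3762]
tool_rot: [0.765, 0.644, 0.004, 0.006]
ft_force: [0.9, -0.1, 1.5]
grip_width: 0.0006
grip_force: 0.0
```

```bash
python3 go.py -46 0 120 0; python3 - <<'E'
from rig import viewer
import cv2,numpy as np
a=viewer.camera("scene")["pixels"][80:380,110:410];b=viewer.camera("side")["pixels"][100:400,90:390]
cv2.imwrite("pics/p4.png",np.hstack([cv2.resize(a,(400,400)),cv2.resize(b,(400,400))]))
E
```

```text
t 9.45 chest mm [-48.1  -6.3 376.2] F [ 0.9 -0.1  1.5] target w [ 0.618 -0.226  0.12 ]
dpos [ 0.0025 -0.0099  0.2561] drot [0.8 0.1 0.4] lift0.18 [-0.     0.002 -0.18 ]
```

View pics/p4.png

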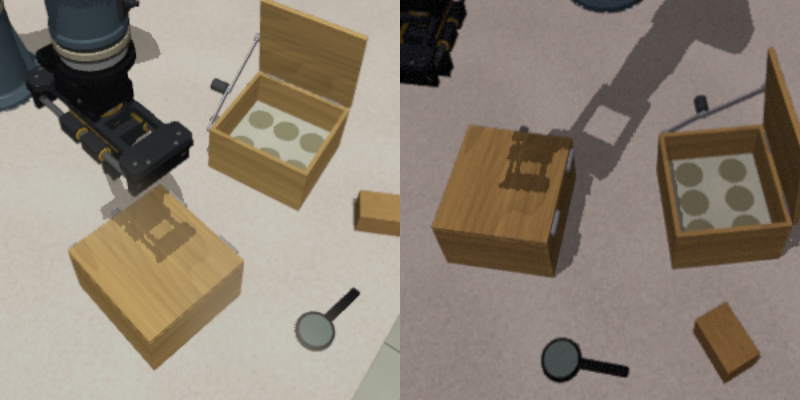

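The filled chest is fully shut, with its lid flush in both views at about (155,270) and (505,190). The spare lid stands open at about (315,55), and the arm is clear.

```bash
python3 -c "
from rig import robot
print(robot.hand_in())"
```

```text
the job is handed in; nothing more can be done
None
```

I broke the fruit chest's stay and closed its lid fully, left the empty chest's lid open, and handed the job in at about 9.5 s with the arm clear.

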